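# Line up drive spindle motors by size on the pad bar

### The job

Line up the four spindle motors in order of size on the white bar, one upright and centred on each black pad, with the largest next to the dark stop plate and the smallest at the far end. Set each one down on its pad rather than dropping it, let go of them all, and leave the opened disk drive where it lies.

Things in the scene. Friction and masses are not known exactly. Their poses are not given: they have to be found in the camera images.
- motor_a: the largest of four loose upright spindle motors, plain round bright metal: a can 55 mm in diameter and 23 mm tall with a narrower hub on top (37 mm across), 36 mm tall in all. Origin at the centre of its underside, z up along its axis
- motor_b: the second largest of four loose upright spindle motors, plain round bright metal: a can 44 mm in diameter and 20 mm tall with a narrower hub on top (30 mm across), 30 mm tall in all. Origin at the centre of its underside, z up along its axis
- motor_c: the second smallest of four loose upright spindle motors, plain round bright metal: a can 34 mm in diameter and 16 mm tall with a narrower hub on top (23 mm across), 25 mm tall in all. Origin at the centre of its underside, z up along its axis
- motor_d: the smallest of four loose upright spindle motors, plain round bright metal: a can 24 mm in diameter and 13 mm tall with a narrower hub on top (16 mm across), 20 mm tall in all. Origin at the centre of its underside, z up along its axis
- pad_1: one of four equal round black rubber pads, 58 mm in diameter and 3 mm thick, fixed in a straight row (order pad_1 to pad_4, 74 mm pitch) along the centre line of a fixed white bar (70 mm wide, 380 mm long, 12 mm high). It is an end pad of the row. Origin at the centre of its underside, 12 mm above the table (pad top at 15 mm); y is along the bar, x across it, z up
- pad_2: one of four equal round black rubber pads, 58 mm in diameter and 3 mm thick, fixed in a straight row (order pad_1 to pad_4, 74 mm pitch) along the centre line of a fixed white bar (70 mm wide, 380 mm long, 12 mm high). Origin at the centre of its underside, 12 mm above the table (pad top at 15 mm); y is along the bar, x across it, z up
- pad_3: one of four equal round black rubber pads, 58 mm in diameter and 3 mm thick, fixed in a straight row (order pad_1 to pad_4, 74 mm pitch) along the centre line of a fixed white bar (70 mm wide, 380 mm long, 12 mm high). Origin at the centre of its underside, 12 mm above the table (pad top at 15 mm); y is along the bar, x across it, z up
- pad_4: one of four equal round black rubber pads, 58 mm in diameter and 3 mm thick, fixed in a straight row (order pad_1 to pad_4, 74 mm pitch) along the centre line of a fixed white bar (70 mm wide, 380 mm long, 12 mm high). It is the other end pad of the row. Origin at the centre of its underside, 12 mm above the table (pad top at 15 mm); y is along the bar, x across it, z up
- stop_plate: dark steel stop plate standing fixed across one end of the white bar, 59 mm from the centre of the end pad next to it (pad_1 or pad_4, it varies): 66 mm across the bar, 8 mm thick, 30 mm tall, top 42 mm above the table. The bar's other end has only a low brass thumb screw 18 mm across. Origin at the centre of the plate's underside, on top of the bar
- open_drive: an opened disk drive lying loose on the dark blue work mat, 146 x 101 mm, about 26 mm high, black frame with a bare mirror disk; not to be disturbed. Origin at the centre of its underside
There are look-alikes about, which are no part of the job. What is shaped like the motor_b but green or turquoise is not meant.

How it is judged:
By the outcome, as a careful person would: the job done as asked, in the order asked, and still so for the second after the job is handed in, with the robot touching nothing.
It also fails if it takes over 99 s, if anything falls off the work surface, if the arm or the gripper's body presses on something with over 40 N, if the wrist force passes 120 N, or if a joint passes its speed limit or range.

### The arm

A 6-joint arm with a two-finger parallel gripper is mounted at the origin on the work surface. World frame = base frame: x ahead of the robot, y to its left, z up, the work surface at z = 0. Lengths are in mm, angles in rad, forces in N, time in s.
With the tool pointing down it reaches from about 350 to 975 mm from the base axis. Payload 7.1 kg.
Tool frame: the origin (TCP) lies on the front face of the gripper's body, between the roots of the fingers; the fingertips stand 80 mm ahead of it and the grasp point (between the pads) lies 61 mm ahead of it (ctrl.tcp_to_grasp is the distance from the TCP to the grasp point, in mm); z points along the fingers, y is the direction in which the jaws open and shut (so a half turn about z gives the same grasp; the last joint's range is limited). The gripper opens to 88 mm and grips with 3 to 60 N. Pads are 20 mm wide; open, the fingers measure 115 mm over their backs; the gripper's body (75 mm by 178 mm) begins 61 mm behind the grasp point.
Start: joints at [1.284, 0.423, 1.63, -0, 1.089, -0.019], TCP at [165.35, 602.715, 302.675] pointing down, gripper open.
Joint ranges: [-3, 3], [-0.9, 2.11], [0.09, 2.58], [-1.31, 4.45], [0.11, 2.69], [-2.54, 2.54]. Speed limits (rad/s): [2.39, 2.39, 3.01, 3.14, 3.14, 3.14].

### API

Orientations are given as a rotation vector (axis times angle).
In Python, from workcell import telemetry, get_image, ctrl gives the robot as it stands.
- The arm moves only by the tool send_rows, never from a script. Its argument "rows" is a list of rows, each a list of 5 numbers: the shift along the tool's x, y, z in m, then the turn about the tool's z in rad, then the opening, from -1 (shut) to 1 (fully open). A call has 1 to 5 rows; each row shifts and turns the commanded pose from where the row before left it, along the tool's axes as they then stand; what a row does not reach is not made up. A row lasts 1/10 s, in which the tool goes at most 50 mm and 8.59 degrees, less where a joint would pass 70% of its speed; a pose out of reach is approached as far as the arm can. A call with a gripper value outside its range is refused whole. The fingers move at their own pace and stop on an object; the grip force is fixed at half the most. Time passes only in rows, so rows that do not move let the fingers close. It gives the time, the measured TCP pose, the force and the opening at its end, in the units of the state.
- telemetry.get_obs(): the state, without advancing time (a new reading comes with each control period).
- get_image(name): name is "scene" or "top" or "wrist"; returns a dict with "color" (400x640x3 uint8, blue, green, red), "z_map" (400x640 float32, mm along the optical axis (not along the pixel's ray), 0 where there is no reading), "camera_matrix" (3x3 intrinsics, pixels), "k1" (the pictures are not rectified: a ray, as slopes to the right and down, at radius r is drawn at 1 + k1 r^2 times it, then the intrinsics apply), "rvec" (rotation vector, rad) and "tvec" (3), from world to camera coordinates, as OpenCV has them. Camera axes: x right, y down, z forward; pixel columns grow to the right and rows downward; lengths in mm; the calibration is good to about 2 mm. A picture is of the moment at which its call begins.
- ctrl.close_job(): hands the job in, once; it reports no verdict.
The state is a dict: "t": time; "qpos": joint angles; "qvel": joint speeds; "joint_torque": joint torques, N m; "ee_pos": TCP position; "orientation": TCP orientation; "ft_force": force on the tool from outside, world axes, zero at the start; "moment": the same for the moment, N m; "width": finger opening in mm.
Only numpy, scipy, OpenCV 4.12 (cv2) and the standard library are available. Lean on these libraries where they do the work, as an engineer would, in place of code of your own. Each camera call takes 0.05 s, during which the arm holds its last target.

## Working session

There is one attempt and no reset: what is moved stays moved. The work goes in short steps, Python scripts to look and compute and a tool call to move; the robot and the scene stay as the last step left them, time stands still between calls to the robot, and variables do not carry over. Pictures are saved under pics/ and viewed, and the job is handed in when it is done.

Besides the shell and the picture viewer there is one more tool, called after "Request:" by a JSON object that holds its "method" and its "body", one argument or row to a line. send_rows: Moves the arm, as the interface text tells. Its arguments: {"type":"object","properties":{"rows":{"type":"array"}},"required":["rows"]}

```bash
mkdir -p pics; cat > h.py <<'E'
import numpy as np, cv2
from workcell import telemetry, get_image, ctrl
def ray(im,u,v):
    K=np.array(im["camera_matrix"],float);k1=float(im["k1"])
    p=cv2.undistortPoints(np.array([[[u,v]]],float),K,np.array([k1,0,0,0,0.]))[0,0]
    R=cv2.Rodrigues(np.array(im["rvec"],float))[0];t=np.array(im["tvec"],float).ravel()
    return -R.T@t, R.T@np.array([p[0],p[1],1.])
def onplane(im,u,v,z):
    c,d=ray(im,u,v); return c+d*(z-c[2])/d[2]
def proj(im,P):
    K=np.array(im["camera_matrix"],float)
    return cv2.projectPoints(np.array(P,float).reshape(-1,1,3),np.array(im["rvec"],float),np.array(im["tvec"],float),K,np.array([float(im["k1"]),0,0,0,0]))[0].reshape(-1,2)
def depthpt(im,u,v):
    c,d=ray(im,u,v); return c+d*float(im["z_map"][int(v),int(u)])
E
python3 - <<'E'
from h import *
for n in ["scene","top","wrist"]:
    im=get_image(n); cv2.imwrite(f"pics/{n}0.png",im["color"]); print(n,np.round(ray(im,320,200),2).tolist(),im["k1"],im["camera_matrix"][0][0])
o=telemetry.get_obs();print(o)
E
```

```text
scene [[937.83, -410.74, 723.42], [-0.47, 0.41, -0.78]] -0.038052385566893485 379.48183944545343
top [[273.47, -67.53, 1223.35], [0.2, 0.02, -0.98]] -0.1317004038136011 472.949951922
wrist [[100.63, 619.89, 384.19], [0.24, -0.07, -0.97]] 0.020102070935405267 352.0816233726428
{'t': 0.15, 'qpos': array([ 1.28402645e+00,  4.23665487e-01,  1.63049580e+00,  5.57018438e-06,
        1.08860438e+00, -1.90244654e-02]), 'qvel': array([-0.00164593, -0.00115721, -0.00284553, -0.0005562 , -0.0010226 ,
        0.00078424]), 'joint_torque': array([ 9.73220403e-05, -5.44978559e+01, -2.73918718e+01,  6.43628463e-02,
        2.04700290e-02, -5.52911069e-05]), 'ee_pos': array([165.24300685, 602.41372782, 302.08742804]), 'orientation': array([-4.19297854e-01, -3.11330006e+00,  1.81979189e-03]), 'ft_force': array([ 0.17252024,  1.21752856, -0.31517348]), 'moment': array([0.03956841, 0.00365089, 0.05664872]), 'width': 87.5759842513626}
```

View pics/top0.png

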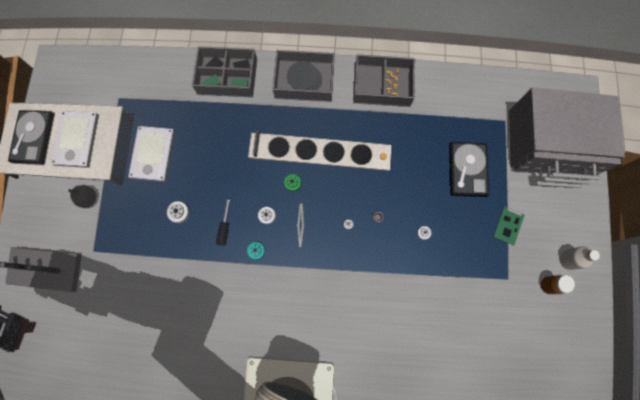

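View pics/scene0.png

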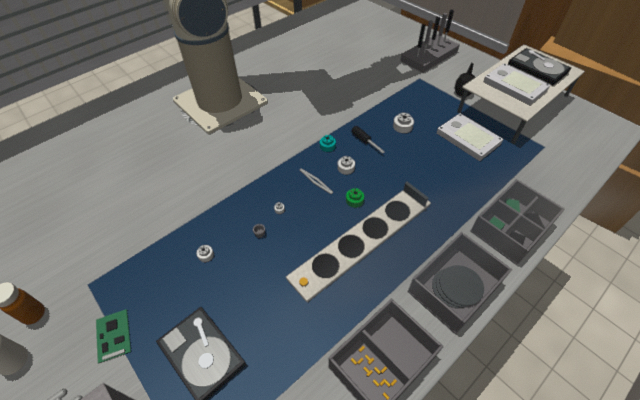

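View pics/wrist0.png

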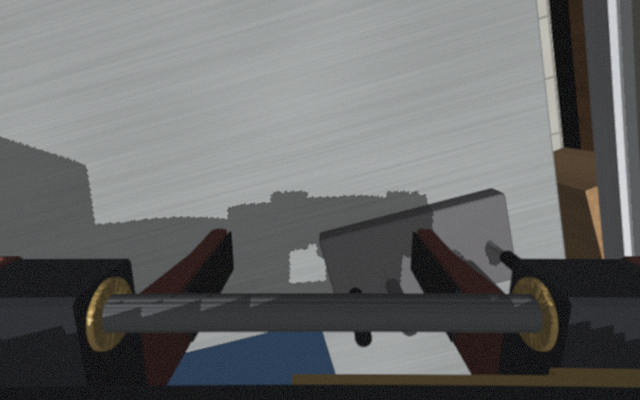

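Candidates in the top view: motor_a at (177,212), motor_b at (266,215), motor_c at (425,232) and motor_d at (348,224). The look-alikes are the green (292,182) and turquoise (256,251) motors and a dark ring (378,217). The stop plate is at the left end (258,145), and the brass screw is at the right.

```bash
cat > m.py <<'E'
from h import *
M={'a':((177,212),(404,122),55,23,37,36),'b':((266,215),(346,164),44,20,30,30),'c':((425,232),(205,253),34,16,23,25),'d':((348,224),(279,208),24,13,16,20)}
P=[(279,147),(306,149),(333,152),(361,154)]; PS=[(397,211),(375,228),(351,246),(325,266)]
def main():
  T=get_image("top");S=get_image("scene")
  crops=[]
  for k,(ut,us,D,hc,d,H) in M.items():
    for nm,im,uv in(("top",T,ut),("scene",S,us)):
        w=22;u0,v0=uv[0]-w,uv[1]-w
        c=im["color"][v0:v0+2*w,u0:u0+2*w].astype(int)
        crops.append(cv2.resize(c.astype(np.uint8),(190,190),interpolation=cv2.INTER_CUBIC))
        m=((c[...,2]>100)&(abs(c[...,2]-c[...,0])<60)).astype(np.uint8)
        n,l,st,ce=cv2.connectedComponentsWithStats(m)
        i=l[w-3:w+4,w-3:w+4].ravel();i=np.bincount(i[i>0]).argmax()
        cn,_=cv2.findContours((l==i).astype(np.uint8),cv2.RETR_EXTERNAL,cv2.CHAIN_APPROX_NONE)
        hull=cv2.convexHull(max(cn,key=cv2.contourArea)).astype(float).reshape(-1,2)
        # depth pts
        pts=np.array([depthpt(im,u0+x,v0+y) for y,x in np.argwhere(l==i) if im["z_map"][v0+y,u0+x]>0])
        hub=pts[pts[:,2]>(hc+H)/2+1] if len(pts) else pts
        (cx,cy),r=cv2.minEnclosingCircle(hull.astype(np.float32))
        mo=cv2.moments(hull.astype(np.float32)); cc=(mo['m10']/mo['m00']+u0,mo['m01']/mo['m00']+v0)
        q=onplane(im,*cc,hc*.6)
        rr=np.linalg.norm(onplane(im,cc[0]+r,cc[1],hc*.6)-q)
        print(k,nm,"cent",np.round(q[:2],1),"D~",round(2*rr,1),"hub",len(hub),np.round(hub.mean(0),1) if len(hub) else None, "maxz",np.round(pts[:,2].max(),1))
  pts=[]
  for nm,im,L in(("top",T,P),("scene",S,PS)):
    out=[]
    for uv in L:
        w=16;u0,v0=uv[0]-w,uv[1]-w
        c=im["color"][v0:v0+2*w,u0:u0+2*w].max(2)
        m=(c<75).astype(np.uint8);n,l,st,ce=cv2.connectedComponentsWithStats(m,connectivity=4)
        i=l[w,w];cn,_=cv2.findContours((l==i).astype(np.uint8),cv2.RETR_EXTERNAL,cv2.CHAIN_APPROX_NONE)
        e=cv2.fitEllipse(max(cn,key=cv2.contourArea));
        q=onplane(im,e[0][0]+u0,e[0][1]+v0,14.5);out.append(q[:2]);print(nm,np.round(q[:2],1),np.round(e[1],1),st[i,4])
    print("pitch",np.round(np.linalg.norm(np.diff(out,axis=0),axis=1),1))
  cv2.imwrite("pics/crops.png",np.vstack([np.hstack(crops[:4]),np.hstack(crops[4:])]))
  return T,S
if __name__=="__main__": main()
E
python3 m.py
```

```text
a top cent [460.7 328. ] D~ 59.8 hub 156 [458.9 324.4  36.1] maxz 42.6
a scene cent [457.1 330.4] D~ 57.0 hub 83 [461.2 321.2  37. ] maxz 40.0
b top cent [468.2  91.2] D~ 47.2 hub 93 [466.8  91.2  31.1] maxz 36.7
b scene cent [464.7  92.9] D~ 44.4 hub 72 [469.8  87.9  30.4] maxz 32.8
c top cent [ 448.1 -321.2] D~ 37.1 hub 51 [ 447.  -318.8   25.3] maxz 28.6
c scene cent [ 445.3 -321.1] D~ 37.1 hub 78 [ 449.5 -322.    26.2] maxz 29.0
d top cent [ 459.  -122.2] D~ 26.9 hub 30 [ 458.4 -121.3   20.2] maxz 25.2
d scene cent [ 456.1 -122.4] D~ 24.7 hub 30 [ 461.6 -125.1   20.9] maxz 23.0
top [653.7  75. ] [17.9 18.5] 285
top [651.7   0.9] [18.3 18.5] 291
top [649.2 -72.8] [18.  18.9] 292
top [ 647.3 -146.7] [18.3 18.6] 292
pitch [74.2 73.7 73.9]
scene [655.6  73. ] [18.1 23. ] 355
scene [653.5  -0.8] [19.4 23.8] 393
scene [651.3 -74.8] [21.  24.4] 434
scene [ 649.3 -148.9] [22.9 25.2] 486
pitch [73.9 74.  74.2]
```

View pics/crops.png

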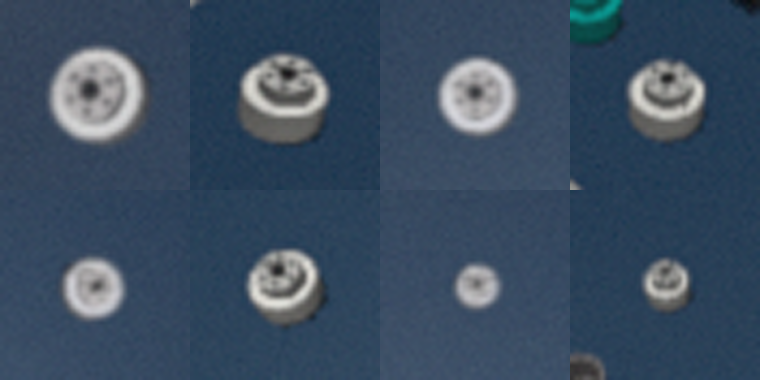

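Motor_a is the largest, with plain bright metal and a diameter of about 57 mm. All four diameters, heights and the pad pitch match the description. I'll rotate so that tool x = world y and tool y = world x.

```bash
cat > s.py <<'E'
from h import *
o=telemetry.get_obs();R=cv2.Rodrigues(o["orientation"])[0]
print(round(o["t"],2),np.round(o["ee_pos"],1),"yaw of tool y",round(np.arctan2(R[1,1],R[0,1]),4),"tilt z",np.round(R[:,2],4),"w",round(o["width"],1),np.round(o["ft_force"],1),np.round(o["qpos"],2))
E
python3 s.py
```

```text
0.25 [165.3 602.5 302.3] yaw of tool y 1.3029 tilt z [-2.e-04 -7.e-04 -1.e+00] w 87.4 [-0.2 -0.5 -0.8] [ 1.28  0.42  1.63  0.    1.09 -0.02]
```

Request:
{"method": "send_rows", "body": {
  "rows": [
    [0, 0, 0, 0.14, 1],
    [0, 0, 0, 0.14, 1],
    [0, 0, 0, 0.14, 1],
    [0, 0, 0, 0.14, 1],
    [0, 0, 0, 0.14, 1]
  ]
}}

```text
t: 0.75
ee_pos: [165.3, 602.6, 302.5]
orientation: [1.47, 2.777, -0.0]
ft_force: [-0.0, -0.6, -0.4]
width: 87.5
```

Request:
{"method": "send_rows", "body": {
  "rows": [
    [0, 0, 0, 0.14, 1],
    [0, 0, 0, 0.14, 1],
    [0, 0, 0, 0.14, 1],
    [0, 0, 0, 0.14, 1],
    [0, 0, 0, 0.044, 1]
  ]
}}

```text
t: 1.25
ee_pos: [165.4, 602.6, 302.5]
orientation: [2.228, 2.215, -0.0]
ft_force: [0.0, 0.3, -0.2]
width: 88.0
```

```bash
python3 s.py
```

```text
1.25 [165.4 602.6 302.5] yaw of tool y -0.0056 tilt z [-1.e-04 -2.e-04 -1.e+00] w 88.0 [ 0.   0.3 -0.2] [ 1.28  0.42  1.63 -0.    1.09  1.29]
```

Request:
{"method": "send_rows", "body": {
  "rows": [
    [-0.031, 0.033, 0.009, 0, 1],
    [-0.031, 0.033, 0.009, 0, 1],
    [-0.031, 0.033, 0.009, 0, 1],
    [-0.031, 0.033, 0.009, 0, 1],
    [-0.031, 0.033, 0.009, 0, 1]
  ]
}}

```text
t: 1.75
ee_pos: [331.2, 446.3, 257.4]
orientation: [-2.222, -2.221, -0.001]
ft_force: [0.5, 0.2, -0.5]
width: 87.6
```

Request:
{"method": "send_rows", "body": {
  "rows": [
    [-0.031, 0.033, 0.009, 0, 1],
    [-0.031, 0.033, 0.009, 0, 1],
    [-0.031, 0.033, 0.009, 0, 1],
    [-0.0286, 0.03, 0, 0, 1],
    [0, 0, 0, 0, 1]
  ]
}}

```text
t: 2.25
ee_pos: [462.0, 322.9, 230.4]
orientation: [2.227, 2.215, 0.0]
ft_force: [-1.0, -0.3, -0.5]
width: 87.5
```

```bash
python3 s.py; python3 - <<'E'
from h import *
im=get_image("wrist"); cv2.imwrite("pics/w1.png",im["color"])
E
```

```text
2.25 [462.  322.9 230.4] yaw of tool y -0.0057 tilt z [ 7.e-04 -5.e-04 -1.e+00] w 87.5 [-1.  -0.3 -0.5] [ 0.59  0.43  1.82 -0.    0.89  0.6 ]
```

View pics/w1.png

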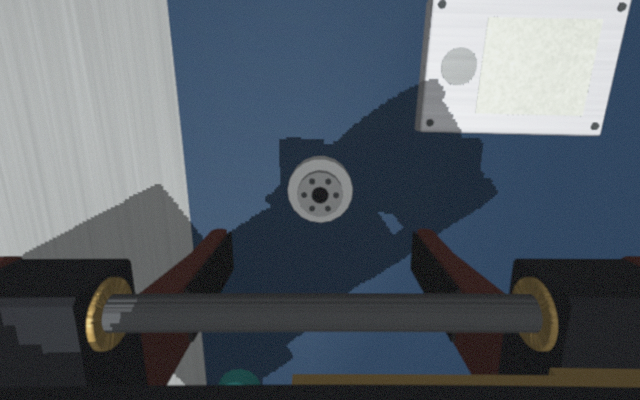

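The wrist view shows motor_a at (320,189), midway between the fingers, with the lid-up drive at the top right.

```bash
cat > wm.py <<'E'
from h import *
import sys
def wm(u,v,hc,D,thr=90,w=None,z0=0,tag=None):
    im=get_image("wrist");c=im["color"].astype(int)
    m=((c.min(2)>thr)).astype(np.uint8)
    n,l,st,ce=cv2.connectedComponentsWithStats(m)
    ys,xs=np.mgrid[0:400,0:640];d=np.where(l>0,(xs-u)**2+(ys-v)**2,1e9);i=l.ravel()[d.argmin()]
    cn,_=cv2.findContours((l==i).astype(np.uint8),cv2.RETR_EXTERNAL,cv2.CHAIN_APPROX_NONE)
    hull=cv2.convexHull(max(cn,key=cv2.contourArea))
    e=cv2.fitEllipse(hull);q=onplane(im,*e[0],z0+hc)
    a=onplane(im,e[0][0]-e[1][0]/2,e[0][1],z0+hc);
    o=telemetry.get_obs()
    print("px",np.round(e,1) if 0 else (np.round(e[0],1),np.round(e[1],1)),"world",np.round(q,1),"D",round(2*np.linalg.norm(a-q),1),"minus tcp",np.round((q-o["ee_pos"])[:2],1))
    if tag: cv2.imwrite(f"pics/{tag}.png",im["color"])
if __name__=="__main__":
    a=[float(x) for x in sys.argv[1:5]]; wm(*a,thr=float(sys.argv[5]) if len(sys.argv)>5 else 90,z0=float(sys.argv[6]) if len(sys.argv)>6 else 0,tag=sys.argv[7] if len(sys.argv)>7 else None)
E
python3 wm.py 300 190 23 55; python3 wm.py 300 190 23 55 110
```

```text
px (array([321.6, 191. ]), array([63.8, 65.4])) world [459.9 324.5  23. ] D 53.8 minus tcp [ 0.4 -0.7]
px (array([322.8, 192.9]), array([62.4, 63.8])) world [459.9 323.8  23. ] D 52.8 minus tcp [ 1.  -2.1]
```

Request:
{"method": "send_rows", "body": {
  "rows": [
    [-0.001, 0.0005, 0.04, 0, 1],
    [0, 0, 0.04, 0, 1],
    [0, 0, 0.04, 0, 1],
    [0, 0, 0.025, 0, 1],
    [0, 0, 0, 0, 1]
  ]
}}

```text
t: 2.9
ee_pos: [457.2, 325.2, 83.0]
orientation: [-2.219, -2.222, 0.008]
ft_force: [-0.1, -0.7, -0.4]
width: 88.1
```

Request:
{"method": "send_rows", "body": {
  "rows": [
    [0, 0, 0, 0, -1],
    [0, 0, 0, 0, -1],
    [0, 0, 0, 0, -1],
    [0, 0, 0, 0, -1],
    [0, 0, 0, 0, -1]
  ]
}}

```text
t: 3.4
ee_pos: [460.1, 325.1, 86.7]
orientation: [2.222, 2.22, 0.003]
ft_force: [-1.1, 0.6, 5.8]
width: 53.3
```

```bash
python3 s.py; python3 - <<'E'
from h import *
im=get_image("wrist"); cv2.imwrite("pics/w2.png",im["color"])
E
```

```text
3.4 [460.1 325.1  86.7] yaw of tool y -0.0011 tilt z [ 0.0015  0.001  -1.    ] w 53.3 [-1.1  0.6  5.8] [ 0.59  0.66  1.86 -0.    0.61  0.6 ]
```

View pics/w2.png

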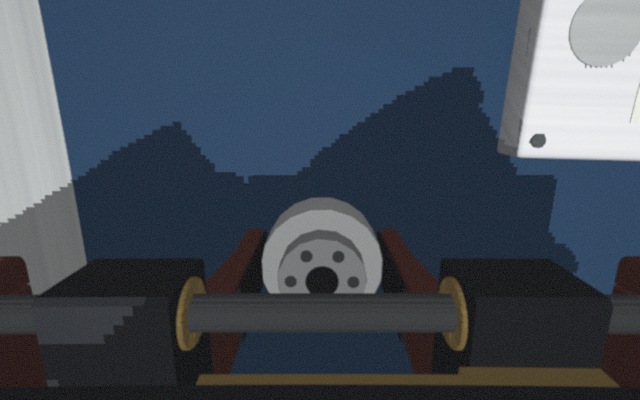

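Request:
{"method": "send_rows", "body": {
  "rows": [
    [0, 0, -0.015, 0, -1],
    [0, 0, -0.035, 0, -1],
    [0, 0, -0.035, 0, -1],
    [-0.0305, 0.025, 0, 0, -1],
    [-0.0315, 0.025, 0, 0, -1]
  ]
}}

```text
t: 3.95
ee_pos: [510.0, 263.0, 172.8]
orientation: [2.219, 2.223, 0.004]
ft_force: [0.7, -0.5, -4.6]
width: 53.2
```

Request:
{"method": "send_rows", "body": {
  "rows": [
    [-0.0315, 0.025, 0, 0, -1],
    [-0.0315, 0.025, 0, 0, -1],
    [-0.0315, 0.025, 0, 0, -1],
    [-0.0315, 0.025, 0, 0, -1],
    [-0.0315, 0.025, 0, 0, -1]
  ]
}}

```text
t: 4.45
ee_pos: [634.7, 103.5, 171.1]
orientation: [-2.222, -2.22, 0.001]
ft_force: [0.0, 0.7, -3.9]
width: 53.4
```

Request:
{"method": "send_rows", "body": {
  "rows": [
    [-0.0305, 0.0195, 0, 0, -1],
    [0, 0, 0, 0, -1],
    [0, 0, 0, 0, -1]
  ]
}}

```text
t: 4.75
ee_pos: [653.4, 73.7, 170.7]
orientation: [-2.224, -2.217, 0.001]
ft_force: [-0.5, 0.5, -3.7]
width: 53.3
```

```bash
python3 s.py; python3 - <<'E'
from h import *
im=get_image("wrist"); cv2.imwrite("pics/w3.png",im["color"])
E
```

```text
4.75 [653.4  73.7 170.7] yaw of tool y -0.0031 tilt z [-1.2e-03  1.0e-04 -1.0e+00] w 53.3 [-0.5  0.5 -3.7] [0.09 0.63 1.63 0.   0.89 0.1 ]
```

View pics/w3.png

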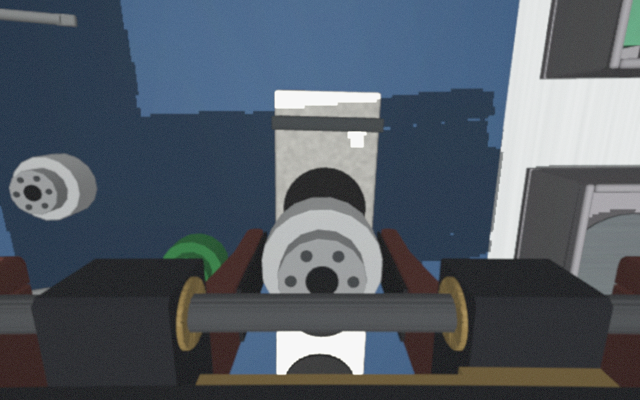

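The wrist view shows motor_a held at (322,255), over pad_1 at (325,200). The stop plate is at row 122, and motor_b is at the left.

```bash
python3 - <<'E'
from h import *
from scipy.optimize import least_squares
im=get_image("wrist");g=im["color"].max(2)
# pad edge points: dark below bar-white; rows 172-200, between bar edges
pts=[]
for r in range(176,206,2):
    row=g[r]<75; xs=np.where(row[275:378])[0]+275
    if len(xs): pts+= [(xs.min()-.5,r),(xs.max()+.5,r)]
for c in range(305,345,4):
    y=next(r for r in range(140,260) if (g[r:r+3,c]<75).all()); pts.append((c,y-.5))
W=np.array([onplane(im,u,v,15)[:2] for u,v in pts])
s=least_squares(lambda p:np.linalg.norm(W-p,axis=1)-29,[654,74],loss="soft_l1");print(np.round(s.x,1),np.round(s.fun,1))
s=least_squares(lambda p:np.linalg.norm(W-p[:2],axis=1)-p[2],[654,74,29],loss="soft_l1");print(np.round(s.x,1))
# bar edges near row 155 & plate
print(np.round([onplane(im,u,165,12)[:2] for u in (276,378)],1))
# motor can rim left/right/top at height: bottom of motor approx 
o=telemetry.get_obs();print(o["ee_pos"])
E
```

```text
[654.5  72.6] [ 0.   0.   0.   0.1 -0.2 -0.2 -0.2  0.3 -0.2 -0.2  0.   0.  -0.2 -0.2
 -0.4 -0.3 -0.4 -0.4 -0.4 -0.4 -0.3 -0.2 -0.7 -0.7 -0.5 -0.4 -0.8 -0.7
 -0.3 -1.   0.1  0.1  0.5  0.6  0.2  0.8  0.2  0.6 -0.1  0.1]
[654.5  73.9  28.1]
[[620.8 104.4]
 [691.  104.3]]
[652.85391019  75.15434124 170.61737363]
```

Request:
{"method": "send_rows", "body": {
  "rows": [
    [-0.001, 0.0008, 0.03, 0, -1],
    [0, 0, 0.025, 0, -1],
    [0, 0, 0.01, 0, -1],
    [0, 0, 0.002, 0, -1],
    [0, 0, 0, 0, -1]
  ]
}}

```text
t: 5.35
ee_pos: [654.6, 74.3, 104.1]
orientation: [2.222, 2.221, 0.0]
ft_force: [0.8, 0.3, -2.7]
width: 53.4
```

Request:
{"method": "send_rows", "body": {
  "rows": [
    [0, 0, 0, 0, -1],
    [0, 0, 0.001, 0, -1],
    [0, 0, 0.001, 0, -1],
    [0, 0, 0, 0, -1],
    [0, 0, 0, 0, -1]
  ]
}}

```text
t: 5.85
ee_pos: [654.7, 73.6, 101.9]
orientation: [2.223, 2.22, 0.0]
ft_force: [0.2, 0.4, -4.1]
width: 53.2
```

Request:
{"method": "send_rows", "body": {
  "rows": [
    [0, 0, 0.0005, 0, -1],
    [0, 0, 0.0005, 0, -1],
    [0, 0, 0, 0, -1]
  ]
}}

```text
t: 6.15
ee_pos: [654.7, 73.5, 101.7]
orientation: [2.222, 2.22, 0.0]
ft_force: [-3.5, -0.2, 6.4]
width: 53.4
```

Contact: the force went from -4 to +6 N. I'll release and retreat.

Request:
{"method": "send_rows", "body": {
  "rows": [
    [0, 0, 0, 0, 1],
    [0, 0, 0, 0, 1],
    [0, 0, 0, 0, 1],
    [0, 0, 0, 0, 1],
    [0, 0, 0, 0, 1]
  ]
}}

```text
t: 6.65
ee_pos: [654.7, 73.6, 100.6]
orientation: [-2.223, -2.22, 0.0]
ft_force: [0.7, 0.4, 0.7]
width: 87.1
```

Request:
{"method": "send_rows", "body": {
  "rows": [
    [0, 0, -0.02, 0, 1],
    [0, 0, -0.04, 0, 1],
    [0, 0, -0.04, 0, 1],
    [0, 0, -0.03, 0, 1],
    [0, 0, 0, 0, 1]
  ]
}}

```text
t: 7.15
ee_pos: [657.0, 73.9, 235.7]
orientation: [2.219, 2.216, 0.01]
ft_force: [0.7, 1.2, -0.2]
width: 88.1
```

```bash
python3 s.py; python3 - <<'E'
from h import *
im=get_image("wrist"); cv2.imwrite("pics/w4.png",im["color"])
E
```

```text
7.15 [657.   73.9 235.7] yaw of tool y -0.001 tilt z [ 8.5e-03  8.0e-04 -1.0e+00] w 88.1 [ 0.7  1.2 -0.2] [0.09 0.55 1.59 0.   0.99 0.09]
```

View pics/w4.png

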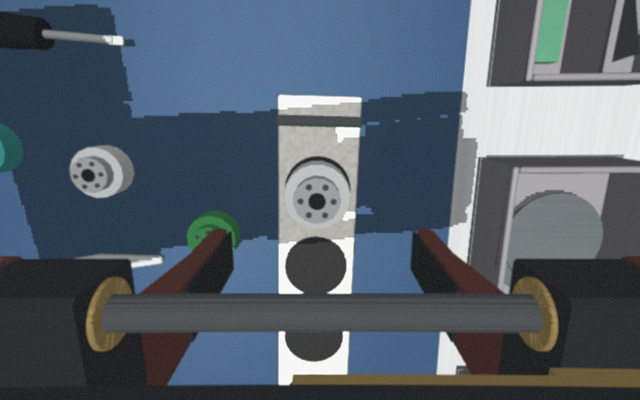

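Motor_a is upright on pad_1 at (317,197). Pad_2 (316,265) and pad_3 are clear.

```bash
cat > pc.py <<'E'
from h import *
def pads(us):
    im=get_image("wrist");g=im["color"].max(2)
    for u,v in us:
        m=(g<75).astype(np.uint8);n,l,st,ce=cv2.connectedComponentsWithStats(m,connectivity=4);i=l[v,u]
        cn,_=cv2.findContours((l==i).astype(np.uint8),cv2.RETR_EXTERNAL,cv2.CHAIN_APPROX_NONE)
        e=cv2.fitEllipse(max(cn,key=cv2.contourArea));print("pad",np.round(e[0],1),np.round(e[1],1),np.round(onplane(im,*e[0],15),1))
def hole(u,v,z,w=9):
    im=get_image("wrist");g=im["color"].max(2)[v-w:v+w+1,u-w:u+w+1];m=(g<60)
    ys,xs=np.nonzero(m);print("hub hole",np.round(onplane(im,xs.mean()+u-w,ys.mean()+v-w,z),1),m.sum())
E
python3 -c "
from pc import *
pads([(316,262)]);hole(317,201,51)"; python3 s.py; python3 wm.py 295 195 23 55 110 15;python3 wm.py 75 175 20 44 110 0
```

```text
pad [324.5 329.2] [160.7 668.3] [659.  -65.6  15. ]
hub hole [653.5  71.4  51. ] 168
7.3 [654.1  73.6 229.9] yaw of tool y -0.001 tilt z [-1.1e-03 -1.0e-04 -1.0e+00] w 88.0 [0.9 0.3 0.1] [ 0.09  0.55  1.6  -0.    0.99  0.09]
px (array([322. , 206.7]), array([122.8, 203.8])) world [653.6  64.4  38. ] D 99.1 minus tcp [-0.2 -9.2]
px (array([104. , 170.9]), array([53.3, 64. ])) world [471.5  90.2  20. ] D 43.7 minus tcp [-182.2   16.7]
```

Request:
{"method": "send_rows", "body": {
  "rows": [
    [0.0035, -0.0374, 0, 0, 1],
    [0.0035, -0.0374, 0, 0, 1],
    [0.0035, -0.0374, 0, 0, 1],
    [0.0035, -0.0374, 0, 0, 1],
    [0.0035, -0.0374, 0, 0, 1]
  ]
}}

```text
t: 7.9
ee_pos: [465.4, 91.2, 229.3]
orientation: [-2.222, -2.219, 0.003]
ft_force: [0.3, 0.4, 0.7]
width: 87.9
```

Request:
{"method": "send_rows", "body": {
  "rows": [
    [0, 0, 0, 0, 1],
    [0, 0, 0, 0, 1]
  ]
}}

```text
t: 8.1
ee_pos: [467.3, 91.4, 230.1]
orientation: [-2.222, -2.221, 0.001]
ft_force: [0.3, 0.5, -0.7]
width: 87.9
```

```bash
python3 s.py;python3 wm.py 300 190 20 44 110 0 w5;python3 s.py
```

```text
8.1 [467.3  91.4 230.1] yaw of tool y -0.0004 tilt z [-9.e-04 -2.e-04 -1.e+00] w 87.9 [ 0.3  0.5 -0.7] [ 0.17  0.32  2.01 -0.    0.82  0.17]
px (array([322.6, 191.9]), array([51. , 52.2])) world [467.3  90.1  20. ] D 43.4 minus tcp [-1.1 -1.2]
8.15 [468.4  91.4 230.4] yaw of tool y -0.0009 tilt z [ 3.e-04  0.e+00 -1.e+00] w 87.8 [ 0.4  1.  -0.1] [ 0.17  0.32  2.   -0.    0.82  0.17]
```

View pics/w5.png

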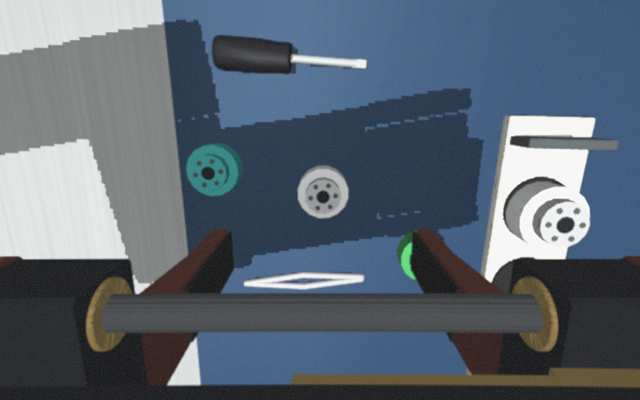

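Request:
{"method": "send_rows", "body": {
  "rows": [
    [-0.001, 0, 0.04, 0, 1],
    [0, 0, 0.04, 0, 1],
    [0, 0, 0.04, 0, 1],
    [0, 0, 0.025, 0, 1],
    [0, 0, 0, 0, 1]
  ]
}}

```text
t: 8.65
ee_pos: [468.1, 90.0, 82.4]
orientation: [-2.222, -2.218, 0.004]
ft_force: [-0.3, 0.0, -0.1]
width: 87.7
```

Request:
{"method": "send_rows", "body": {
  "rows": [
    [0, 0, 0, 0, 1],
    [0, 0, 0, 0, -1],
    [0, 0, 0, 0, -1],
    [0, 0, 0, 0, -1],
    [0, 0, 0, 0, -1]
  ]
}}

```text
t: 9.15
ee_pos: [468.0, 90.4, 86.3]
orientation: [2.222, 2.22, 0.002]
ft_force: [0.4, 1.0, -0.6]
width: 58.9
```

Request:
{"method": "send_rows", "body": {
  "rows": [
    [0, 0, 0, 0, -1],
    [0, 0, 0, 0, -1]
  ]
}}

```text
t: 9.35
ee_pos: [467.7, 90.3, 85.9]
orientation: [2.222, 2.22, 0.0]
ft_force: [-0.5, 0.4, 0.2]
width: 43.3
```

```bash
python3 s.py; python3 - <<'E'
from h import *
im=get_image("wrist"); cv2.imwrite("pics/w6.png",im["color"])
E
```

```text
9.35 [467.7  90.3  85.9] yaw of tool y -0.0009 tilt z [ 3.e-04  1.e-04 -1.e+00] w 43.3 [-0.5  0.4  0.2] [ 0.17  0.59  2.06 -0.    0.49  0.17]
```

View pics/w6.png

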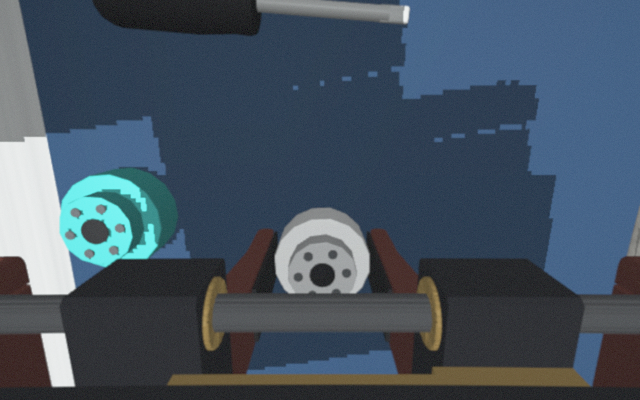

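Request:
{"method": "send_rows", "body": {
  "rows": [
    [0, 0, 0, 0, -1],
    [0, 0, 0, 0, -1],
    [0, 0, -0.015, 0, -1],
    [0, 0, -0.035, 0, -1],
    [0, 0, -0.035, 0, -1]
  ]
}}

```text
t: 9.9
ee_pos: [466.7, 90.2, 170.7]
orientation: [-2.221, -2.219, 0.004]
ft_force: [-0.1, -0.1, -0.7]
width: 42.6
```

Request:
{"method": "send_rows", "body": {
  "rows": [
    [-0.018, 0.037, 0, 0, -1],
    [-0.018, 0.037, 0, 0, -1],
    [-0.018, 0.037, 0, 0, -1],
    [-0.018, 0.037, 0, 0, -1],
    [-0.0185, 0.037, 0, 0, -1]
  ]
}}

```text
t: 10.4
ee_pos: [653.4, -1.2, 170.1]
orientation: [-2.222, -2.22, 0.001]
ft_force: [1.1, 0.0, -1.8]
width: 42.2
```

Request:
{"method": "send_rows", "body": {
  "rows": [
    [0, 0, 0, 0, -1],
    [0, 0, 0, 0, -1],
    [0, 0, 0.03, 0, -1],
    [0, 0, 0, 0, -1],
    [0, 0, 0, 0, -1]
  ]
}}

```text
t: 10.9
ee_pos: [650.9, 0.2, 140.1]
orientation: [-2.22, -2.219, 0.004]
ft_force: [0.5, 0.7, -1.9]
width: 41.9
```

```bash
python3 s.py; python3 - <<'E'
from h import *
im=get_image("wrist"); cv2.imwrite("pics/w7.png",im["color"])
E
```

```text
10.9 [6.509e+02 2.000e-01 1.401e+02] yaw of tool y -0.0003 tilt z [-3.3e-03  1.0e-04 -1.0e+00] w 41.9 [ 0.5  0.7 -1.9] [-0.02  0.67  1.65  0.    0.83 -0.02]
```

View pics/w7.png

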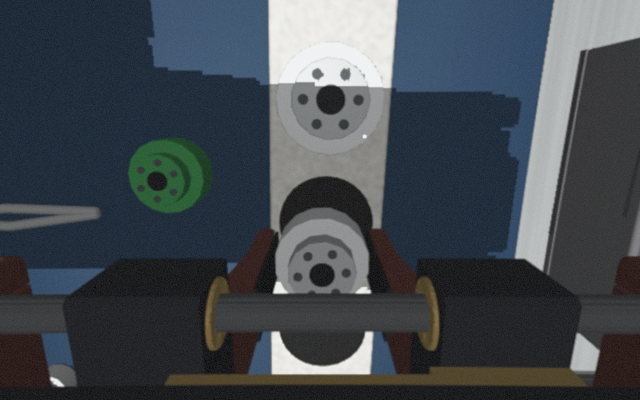

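Motor_b is held at (322,255), above pad_2 (centre column about 326). Motor_a is centred on its pad at (330,98).

```bash
cat > pf.py <<'E'
from h import *
from scipy.optimize import least_squares
import sys
# usage: rows range, col range, guess
def pf(r0,r1,c0,c1,g0,thr=75):
    im=get_image("wrist");g=im["color"].max(2);pts=[]
    for r in range(r0,r1,2):
        xs=np.where(g[r,c0:c1]<thr)[0]+c0
        if len(xs): pts+=[(xs.min()-.5,r),(xs.max()+.5,r)]
    mid=(c0+c1)//2
    for c in range(mid-16,mid+17,4):
        y=next((r for r in range(r0-25,r1+30) if (g[r:r+3,c]<thr).all()),None)
        if y: pts.append((c,y-.5))
    W=np.array([onplane(im,u,v,15)[:2] for u,v in pts])
    s=least_squares(lambda p:np.linalg.norm(W-p,axis=1)-29,g0,loss="soft_l1");s2=least_squares(lambda p:np.linalg.norm(W-p[:2],axis=1)-p[2],[*g0,29],loss="soft_l1")
    print("pad fit",np.round(s.x,1),"rms",round(np.sqrt((s.fun**2).mean()),2),"free",np.round(s2.x,1),"tcp",np.round(telemetry.get_obs()["ee_pos"],1),round(telemetry.get_obs()["width"],1))
E
python3 -c "
from pf import *
pf(186,214,272,382,[652,0])"
```

```text
pad fit [ 6.533e+02 -4.000e-01] rms 3.43 free [655.9  -7.4  35.3] tcp [6.524e+02 1.000e-01 1.416e+02] 42.4
```

```bash
python3 -c "
from h import *
im=get_image('wrist');g=im['color'].max(2)
for r in (186,194,200,206,212): print(r,g[r,268:395:4].tolist())
print(g[165:190:2,326])
from pf import *
pf(186,206,276,374,[652,0],85);pf(186,206,276,374,[652,0],55)"
```

```text
186 [124, 143, 145, 139, 135, 135, 102, 32, 28, 33, 29, 30, 38, 36, 31, 37, 31, 34, 33, 32, 29, 72, 137, 133, 134, 139, 135, 131, 83, 63, 56, 60]
194 [120, 145, 142, 140, 105, 31, 39, 32, 31, 31, 35, 24, 34, 32, 32, 27, 26, 28, 31, 40, 31, 32, 34, 90, 140, 139, 135, 138, 71, 61, 55, 57]
200 [121, 148, 142, 132, 27, 35, 35, 34, 34, 35, 38, 31, 31, 33, 36, 30, 32, 28, 34, 32, 35, 31, 29, 35, 119, 135, 138, 135, 64, 61, 63, 58]
206 [114, 138, 145, 35, 33, 23, 32, 36, 34, 43, 29, 25, 35, 32, 33, 40, 19, 30, 31, 27, 33, 34, 36, 36, 31, 136, 131, 135, 66, 58, 62, 62]
212 [121, 142, 123, 31, 32, 39, 36, 30, 57, 95, 103, 101, 102, 103, 101, 103, 100, 102, 91, 52, 27, 28, 36, 31, 32, 92, 142, 132, 58, 58, 63, 60]
[138 137 140 139 134 101  35  34  27  38  36  37  27]
pad fit [ 6.523e+02 -6.000e-01] rms 0.29 free [6.523e+02 5.000e-01 2.810e+01] tcp [ 6.529e+02 -1.000e-01  1.419e+02] 42.0
pad fit [652.3  -1.2] rms 0.37 free [6.523e+02 3.000e-01 2.790e+01] tcp [ 6.529e+02 -2.000e-01  1.418e+02] 42.3
```

Request:
{"method": "send_rows", "body": {
  "rows": [
    [0, -0.0004, 0.025, 0, -1],
    [0, 0, 0.01, 0, -1],
    [0, 0, 0.002, 0, -1],
    [0, 0, 0.001, 0, -1],
    [0, 0, 0, 0, -1]
  ]
}}

```text
t: 11.65
ee_pos: [652.5, -0.4, 103.2]
orientation: [2.222, 2.22, 0.001]
ft_force: [-0.2, -0.3, -2.3]
width: 42.4
```

Request:
{"method": "send_rows", "body": {
  "rows": [
    [0, 0, 0.001, 0, -1],
    [0, 0, 0, 0, -1],
    [0, 0, 0, 0, -1]
  ]
}}

```text
t: 11.95
ee_pos: [652.3, -0.4, 102.0]
orientation: [2.222, 2.22, 0.001]
ft_force: [0.6, -0.3, -2.6]
width: 42.2
```

Request:
{"method": "send_rows", "body": {
  "rows": [
    [0, 0, 0.0005, 0, -1],
    [0, 0, 0.0005, 0, -1],
    [0, 0, 0, 0, -1]
  ]
}}

```text
t: 12.25
ee_pos: [652.2, -0.4, 101.0]
orientation: [2.222, 2.22, 0.0]
ft_force: [-1.9, 0.3, 0.6]
width: 42.2
```

```bash
python3 s.py
```

```text
12.25 [ 6.522e+02 -4.000e-01  1.010e+02] yaw of tool y -0.001 tilt z [ 2.e-04 -0.e+00 -1.e+00] w 42.2 [-1.9  0.3  0.6] [-0.02  0.72  1.65 -0.    0.76 -0.02]
```

The contact force has started to rise. I'll lower 0.3 mm more, then release.

Request:
{"method": "send_rows", "body": {
  "rows": [
    [0, 0, 0.0003, 0, -1],
    [0, 0, 0, 0, 1],
    [0, 0, 0, 0, 1],
    [0, 0, 0, 0, 1],
    [0, 0, 0, 0, 1]
  ]
}}

```text
t: 12.75
ee_pos: [652.2, -0.4, 100.3]
orientation: [2.222, 2.22, 0.0]
ft_force: [-0.2, -0.7, 0.0]
width: 71.1
```

Request:
{"method": "send_rows", "body": {
  "rows": [
    [0, 0, 0, 0, 1],
    [0, 0, -0.02, 0, 1],
    [0, 0, -0.04, 0, 1],
    [0, 0, -0.04, 0, 1],
    [0, 0, -0.03, 0, 1]
  ]
}}

```text
t: 13.25
ee_pos: [652.6, -0.4, 232.8]
orientation: [2.222, 2.219, 0.002]
ft_force: [0.3, 0.5, 0.2]
width: 88.0
```

Request:
{"method": "send_rows", "body": {
  "rows": [
    [0, 0, 0, 0, 1],
    [0, 0, 0, 0, 1]
  ]
}}

```text
t: 13.45
ee_pos: [652.2, -0.4, 230.9]
orientation: [2.222, 2.22, 0.001]
ft_force: [-0.1, 0.2, -0.2]
width: 87.7
```

```bash
python3 s.py; python3 - <<'E'
from h import *
im=get_image("wrist"); cv2.imwrite("pics/w8.png",im["color"])
E
```

```text
13.45 [ 6.522e+02 -4.000e-01  2.309e+02] yaw of tool y -0.001 tilt z [ 1.3e-03 -1.0e-04 -1.0e+00] w 87.7 [-0.1  0.2 -0.2] [-0.02  0.54  1.62 -0.    0.98 -0.02]
```

View pics/w8.png

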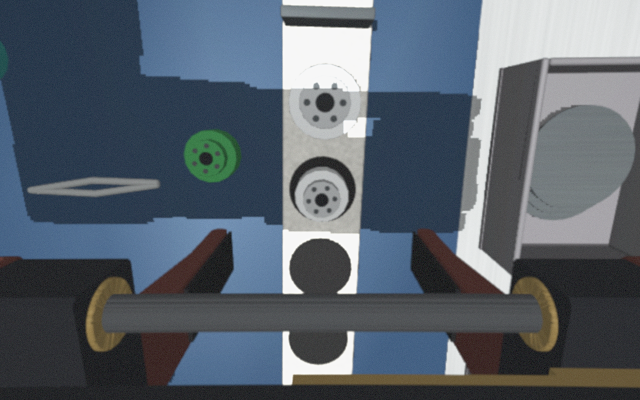

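Motor_b stands on pad_2 at (322,195) with the black rim visible around it. Motor_d is next.

Request:
{"method": "send_rows", "body": {
  "rows": [
    [-0.0243, -0.0387, 0, 0, 1],
    [-0.0243, -0.0387, 0, 0, 1],
    [-0.0243, -0.0387, 0, 0, 1],
    [-0.0243, -0.0387, 0, 0, 1],
    [-0.0243, -0.0387, 0, 0, 1]
  ]
}}

```text
t: 14.0
ee_pos: [455.9, -122.0, 228.7]
orientation: [-2.22, -2.219, 0.003]
ft_force: [0.9, -1.0, -0.3]
width: 87.8
```

Request:
{"method": "send_rows", "body": {
  "rows": [
    [0, 0, 0, 0, 1],
    [0, 0, 0, 0, 1],
    [0, 0, 0, 0, 1]
  ]
}}

```text
t: 14.3
ee_pos: [459.3, -121.5, 229.9]
orientation: [-2.222, -2.22, -0.0]
ft_force: [0.9, -0.4, 0.3]
width: 87.8
```

```bash
python3 s.py;python3 wm.py 312 190 13 24 110 0 w9;python3 s.py
```

```text
14.3 [ 459.3 -121.5  229.9] yaw of tool y -0.0009 tilt z [-2.e-04  2.e-04 -1.e+00] w 87.8 [ 0.9 -0.4  0.3] [-0.28  0.31  2.01  0.    0.82 -0.28]
px (array([321.4, 191.2]), array([26.7, 27.2])) world [ 458.5 -123.6   13. ] D 23.3 minus tcp [-1.  -2.3]
14.35 [ 459.5 -121.3  229.9] yaw of tool y -0.0003 tilt z [-0.e+00  2.e-04 -1.e+00] w 88.3 [ 1.2 -0.1 -0.3] [-0.28  0.31  2.01  0.    0.82 -0.28]
```

View pics/w9.png

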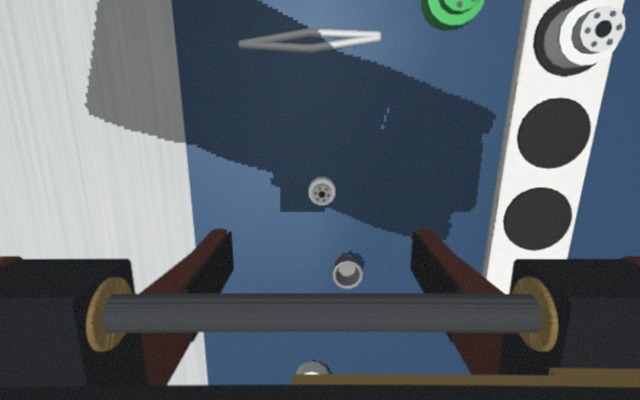

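Request:
{"method": "send_rows", "body": {
  "rows": [
    [-0.002, -0.0005, 0.04, 0, 1],
    [0, 0, 0.04, 0, 1],
    [0, 0, 0.035, 0, 1],
    [0, 0, 0.02, 0, 1],
    [0, 0, 0.008, 0, 1]
  ]
}}

```text
t: 14.85
ee_pos: [457.9, -122.8, 85.0]
orientation: [-2.219, -2.22, 0.002]
ft_force: [0.5, 0.5, 0.2]
width: 87.8
```

Request:
{"method": "send_rows", "body": {
  "rows": [
    [0, 0, 0.003, 0, 1],
    [0, 0, 0, 0, 1],
    [0, 0, 0, 0, -1],
    [0, 0, 0, 0, -1],
    [0, 0, 0, 0, -1]
  ]
}}

```text
t: 15.35
ee_pos: [458.5, -123.8, 85.2]
orientation: [2.222, 2.219, 0.001]
ft_force: [-0.3, 0.1, -1.0]
width: 67.0
```

Request:
{"method": "send_rows", "body": {
  "rows": [
    [0, 0, 0, 0, -1],
    [0, 0, 0, 0, -1],
    [0, 0, 0, 0, -1],
    [0, 0, 0, 0, -1],
    [0, 0, 0, 0, -1]
  ]
}}

```text
t: 15.85
ee_pos: [458.0, -123.7, 84.3]
orientation: [-2.223, -2.22, 0.0]
ft_force: [-0.4, 0.5, 0.9]
width: 27.3
```

```bash
python3 s.py; python3 - <<'E'
from h import *
im=get_image("wrist"); cv2.imwrite("pics/w10.png",im["color"])
E
```

```text
15.85 [ 458.  -123.7   84.3] yaw of tool y -0.0011 tilt z [-1.e-04  0.e+00 -1.e+00] w 27.3 [-0.4  0.5  0.9] [-0.29  0.6   2.06  0.    0.49 -0.29]
```

View pics/w10.png

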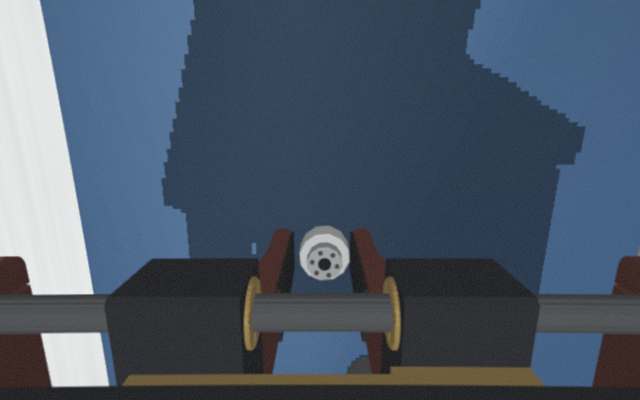

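Request:
{"method": "send_rows", "body": {
  "rows": [
    [0, 0, 0, 0, -1],
    [0, 0, 0, 0, -1],
    [0, 0, 0, 0, -1],
    [0, 0, 0, 0, -1]
  ]
}}

```text
t: 16.3
ee_pos: [458.0, -123.7, 84.3]
orientation: [-2.222, -2.22, 0.0]
ft_force: [0.2, 0.4, 0.9]
width: 21.8
```

Request:
{"method": "send_rows", "body": {
  "rows": [
    [0, 0, -0.015, 0, -1],
    [0, 0, -0.035, 0, -1],
    [0, 0, -0.035, 0, -1],
    [-0.0045, 0.0315, 0, 0, -1],
    [-0.004, 0.0318, 0, 0, -1]
  ]
}}

```text
t: 16.8
ee_pos: [522.2, -132.5, 171.1]
orientation: [2.221, 2.218, 0.002]
ft_force: [-0.2, -0.8, -0.7]
width: 21.9
```

Request:
{"method": "send_rows", "body": {
  "rows": [
    [-0.004, 0.0318, 0, 0, -1],
    [-0.004, 0.0318, 0, 0, -1],
    [-0.004, 0.0318, 0, 0, -1],
    [-0.004, 0.0318, 0.015, 0, -1],
    [0, 0, 0.015, 0, -1]
  ]
}}

```text
t: 17.3
ee_pos: [652.4, -148.9, 139.6]
orientation: [2.219, 2.218, 0.004]
ft_force: [-0.0, -0.5, -1.3]
width: 21.9
```

Request:
{"method": "send_rows", "body": {
  "rows": [
    [0, 0, 0, 0, -1],
    [0, 0, 0, 0, -1],
    [0, 0, 0, 0, -1]
  ]
}}

```text
t: 17.6
ee_pos: [647.6, -148.3, 139.7]
orientation: [-2.222, -2.22, 0.001]
ft_force: [-0.3, 0.8, -0.4]
width: 22.0
```

```bash
python3 s.py; python3 - <<'E'
from h import *
im=get_image("wrist"); cv2.imwrite("pics/w11.png",im["color"])
E
python3 -c "
from pf import *
pf(186,206,272,380,[648,-148],85);pf(186,206,272,380,[648,-148],60)"
```

```text
17.6 [ 647.6 -148.3  139.7] yaw of tool y -0.0011 tilt z [-7.e-04  2.e-04 -1.e+00] w 22.0 [-0.3  0.8 -0.4] [-0.24  0.68  1.62 -0.    0.84 -0.24]
pad fit [ 648.  -148.9] rms 0.29 free [ 648.  -147.7   28.1] tcp [ 648.1 -148.4  140.2] 21.6
pad fit [ 648.1 -149.2] rms 0.37 free [ 648.  -147.6   27.8] tcp [ 648.3 -148.4  140.2] 21.7
```

View pics/w11.png

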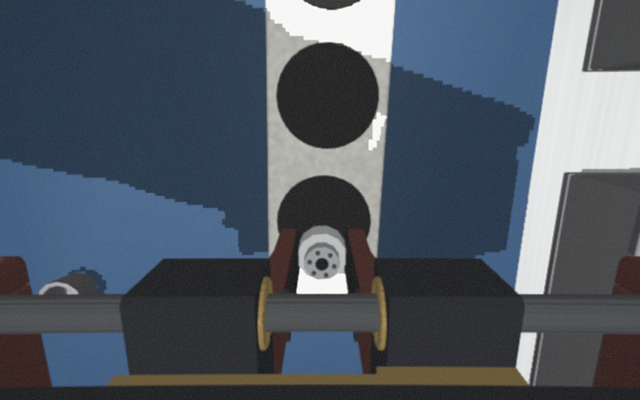

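Request:
{"method": "send_rows", "body": {
  "rows": [
    [0, 0, 0.025, 0, -1],
    [0, 0, 0.01, 0, -1],
    [0, 0, 0.003, 0, -1],
    [0, 0, 0.001, 0, -1],
    [0, 0, 0, 0, -1]
  ]
}}

```text
t: 18.25
ee_pos: [648.8, -148.5, 100.8]
orientation: [2.222, 2.22, 0.0]
ft_force: [-0.5, -0.8, -0.9]
width: 22.0
```

Request:
{"method": "send_rows", "body": {
  "rows": [
    [0, 0, 0.0005, 0, -1],
    [0, 0, 0, 0, -1],
    [0, 0, 0, 0, -1]
  ]
}}

```text
t: 18.55
ee_pos: [648.7, -148.4, 100.3]
orientation: [2.222, 2.22, 0.0]
ft_force: [0.3, -0.2, -1.1]
width: 21.5
```

Request:
{"method": "send_rows", "body": {
  "rows": [
    [0, 0, 0.0005, 0, -1],
    [0, 0, 0, 0, -1],
    [0, 0, 0, 0, -1]
  ]
}}

```text
t: 18.85
ee_pos: [648.5, -148.3, 99.4]
orientation: [-2.222, -2.22, 0.0]
ft_force: [-0.0, 0.4, 0.3]
width: 21.6
```

Request:
{"method": "send_rows", "body": {
  "rows": [
    [0, 0, 0.0004, 0, -1],
    [0, 0, 0, 0, -1],
    [0, 0, 0, 0, -1]
  ]
}}

```text
t: 19.15
ee_pos: [648.5, -148.4, 99.3]
orientation: [2.223, 2.22, 0.0]
ft_force: [-2.0, 0.7, 5.7]
width: 21.8
```

In contact at 5.7 N. I'll release.

Request:
{"method": "send_rows", "body": {
  "rows": [
    [0, 0, -0.0003, 0, -1],
    [0, 0, 0, 0, 1],
    [0, 0, 0, 0, 1],
    [0, 0, 0, 0, 1],
    [0, 0, 0, 0, 1]
  ]
}}

```text
t: 19.65
ee_pos: [648.5, -148.4, 99.1]
orientation: [-2.222, -2.22, 0.0]
ft_force: [0.2, -0.3, 0.3]
width: 50.6
```

Request:
{"method": "send_rows", "body": {
  "rows": [
    [0, 0, 0, 0, 1],
    [0, 0, 0, 0, 1],
    [0, 0, -0.02, 0, 1],
    [0, 0, -0.04, 0, 1],
    [0, 0, -0.04, 0, 1]
  ]
}}

```text
t: 20.15
ee_pos: [647.9, -148.3, 199.5]
orientation: [-2.221, -2.219, 0.002]
ft_force: [0.4, -0.5, 0.4]
width: 87.5
```

Request:
{"method": "send_rows", "body": {
  "rows": [
    [0, 0, -0.031, 0, 1],
    [0, 0, 0, 0, 1],
    [0, 0, 0, 0, 1]
  ]
}}

```text
t: 20.45
ee_pos: [648.6, -148.4, 230.8]
orientation: [2.222, 2.219, 0.001]
ft_force: [-0.5, 0.1, -0.4]
width: 87.5
```

```bash
python3 s.py; python3 - <<'E'
from h import *
im=get_image("wrist"); cv2.imwrite("pics/w12.png",im["color"])
E
```

```text
20.45 [ 648.6 -148.4  230.8] yaw of tool y -0.001 tilt z [ 1.3e-03 -3.0e-04 -1.0e+00] w 87.5 [-0.5  0.1 -0.4] [-0.24  0.56  1.58 -0.    1.   -0.24]
```

View pics/w12.png

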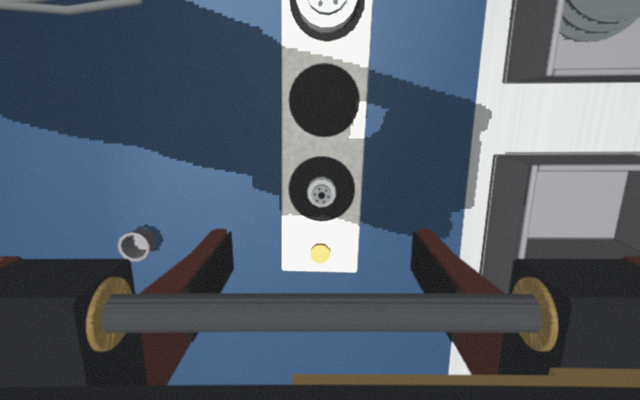

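Motor_d is centred on pad_4 at (322,190), and the brass screw is beyond it. Motor_c is next.

Request:
{"method": "send_rows", "body": {
  "rows": [
    [-0.0287, -0.0335, 0, 0, 1],
    [-0.0287, -0.0335, 0, 0, 1],
    [-0.0287, -0.0335, 0, 0, 1],
    [-0.0287, -0.0335, 0, 0, 1],
    [-0.0287, -0.0335, 0, 0, 1]
  ]
}}

```text
t: 21.0
ee_pos: [478.6, -292.0, 228.3]
orientation: [-2.22, -2.218, 0.001]
ft_force: [0.0, -0.4, -0.0]
width: 87.6
```

Request:
{"method": "send_rows", "body": {
  "rows": [
    [-0.0287, -0.0335, 0, 0, 1],
    [0, 0, 0, 0, 1],
    [0, 0, 0, 0, 1],
    [0, 0, 0, 0, 1]
  ]
}}

```text
t: 21.4
ee_pos: [447.7, -319.7, 229.4]
orientation: [-2.221, -2.22, -0.0]
ft_force: [-0.2, -1.0, -1.0]
width: 87.7
```

```bash
python3 s.py;python3 wm.py 310 190 16 34 110 0 w13;python3 s.py
```

```text
21.4 [ 447.7 -319.7  229.4] yaw of tool y -0.0007 tilt z [-9.e-04  1.e-03 -1.e+00] w 87.7 [-0.2 -1.  -1. ] [-0.64  0.41  1.85  0.    0.88 -0.64]
px (array([323.1, 191.6]), array([38.7, 41.2])) world [ 448.2 -321.2   16. ] D 33.3 minus tcp [ 0.2 -1.6]
21.45 [ 448.  -319.5  229.6] yaw of tool y 0.0001 tilt z [-7.e-04  7.e-04 -1.e+00] w 87.9 [ 0.9 -0.4  0.6] [-0.64  0.41  1.85  0.    0.88 -0.64]
```

View pics/w13.png

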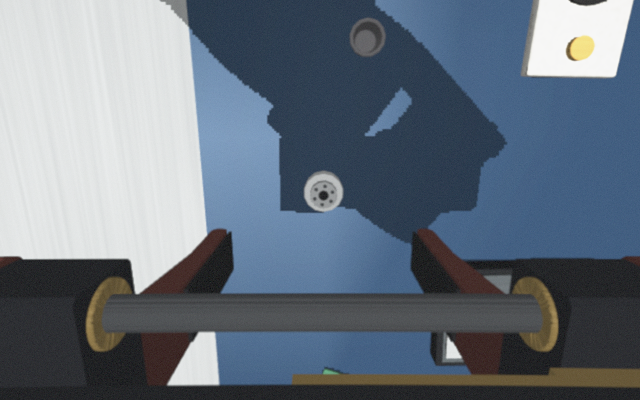

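Request:
{"method": "send_rows", "body": {
  "rows": [
    [-0.0015, 0.0002, 0.04, 0, 1],
    [0, 0, 0.04, 0, 1],
    [0, 0, 0.035, 0, 1],
    [0, 0, 0.02, 0, 1],
    [0, 0, 0.008, 0, 1]
  ]
}}

```text
t: 21.95
ee_pos: [447.5, -320.1, 84.8]
orientation: [-2.218, -2.22, 0.001]
ft_force: [0.2, -1.1, -0.7]
width: 88.1
```

Request:
{"method": "send_rows", "body": {
  "rows": [
    [0, 0, 0.002, 0, 1],
    [0, 0, 0, 0, 1],
    [0, 0, 0, 0, -1],
    [0, 0, 0, 0, -1],
    [0, 0, 0, 0, -1]
  ]
}}

```text
t: 22.45
ee_pos: [447.8, -322.2, 86.1]
orientation: [2.222, 2.219, 0.0]
ft_force: [-0.5, 0.2, -0.3]
width: 67.2
```

Request:
{"method": "send_rows", "body": {
  "rows": [
    [0, 0, 0, 0, -1],
    [0, 0, 0, 0, -1],
    [0, 0, 0, 0, -1],
    [0, 0, 0, 0, -1],
    [0, 0, 0, 0, -1]
  ]
}}

```text
t: 22.95
ee_pos: [447.5, -321.9, 85.3]
orientation: [2.223, 2.22, 0.0]
ft_force: [-0.1, 0.0, 0.4]
width: 32.3
```

Request:
{"method": "send_rows", "body": {
  "rows": [
    [0, 0, 0, 0, -1],
    [0, 0, 0, 0, -1]
  ]
}}

```text
t: 23.15
ee_pos: [447.6, -321.9, 85.3]
orientation: [2.222, 2.22, -0.0]
ft_force: [-0.1, -0.3, 0.4]
width: 32.1
```

```bash
python3 s.py; python3 - <<'E'
from h import *
im=get_image("wrist"); cv2.imwrite("pics/w14.png",im["color"])
E
```

```text
23.15 [ 447.6 -321.9   85.3] yaw of tool y -0.001 tilt z [ 0.e+00 -1.e-04 -1.e+00] w 32.1 [-0.1 -0.3  0.4] [-0.65  0.65  1.89 -0.    0.6  -0.64]
```

View pics/w14.png

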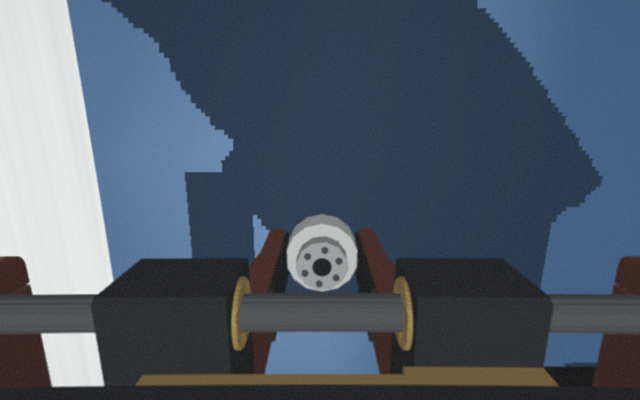

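Request:
{"method": "send_rows", "body": {
  "rows": [
    [0, 0, -0.015, 0, -1],
    [0, 0, -0.035, 0, -1],
    [0, 0, -0.035, 0, -1],
    [0.031, 0.0253, 0, 0, -1],
    [0.031, 0.0253, 0, 0, -1]
  ]
}}

```text
t: 23.7
ee_pos: [499.0, -260.3, 172.9]
orientation: [2.223, 2.215, 0.002]
ft_force: [0.9, -0.6, -1.3]
width: 32.3
```

Request:
{"method": "send_rows", "body": {
  "rows": [
    [0.031, 0.0253, 0, 0, -1],
    [0.031, 0.0253, 0, 0, -1],
    [0.031, 0.0253, 0, 0, -1],
    [0.031, 0.0253, 0, 0, -1],
    [0.031, 0.0253, 0, 0, -1]
  ]
}}

```text
t: 24.2
ee_pos: [625.7, -103.6, 171.4]
orientation: [2.222, 2.22, 0.0]
ft_force: [-0.4, -0.9, -1.0]
width: 31.9
```

Request:
{"method": "send_rows", "body": {
  "rows": [
    [0.0305, 0.0253, 0, 0, -1],
    [0, 0, 0.015, 0, -1],
    [0, 0, 0.015, 0, -1],
    [0, 0, 0, 0, -1],
    [0, 0, 0, 0, -1]
  ]
}}

```text
t: 24.7
ee_pos: [648.9, -75.5, 139.7]
orientation: [-2.223, -2.218, 0.002]
ft_force: [0.1, -0.6, -0.4]
width: 32.3
```

```bash
python3 s.py; python3 - <<'E'
from h import *
im=get_image("wrist"); cv2.imwrite("pics/w15.png",im["color"])
E
python3 -c "
from pf import *
pf(186,206,272,380,[650,-74],85);pf(186,206,272,380,[650,-74],60)"
```

```text
24.7 [648.9 -75.5 139.7] yaw of tool y -0.0023 tilt z [-2.3e-03  2.0e-04 -1.0e+00] w 32.3 [ 0.1 -0.6 -0.4] [-0.13  0.67  1.65 -0.    0.83 -0.13]
pad fit [650.3 -75. ] rms 0.33 free [650.3 -73.9  28.1] tcp [649.8 -75.6 140.6] 32.1
pad fit [650.2 -75.4] rms 0.37 free [650.2 -73.9  27.9] tcp [650.  -75.5 140.8] 32.3
```

View pics/w15.png

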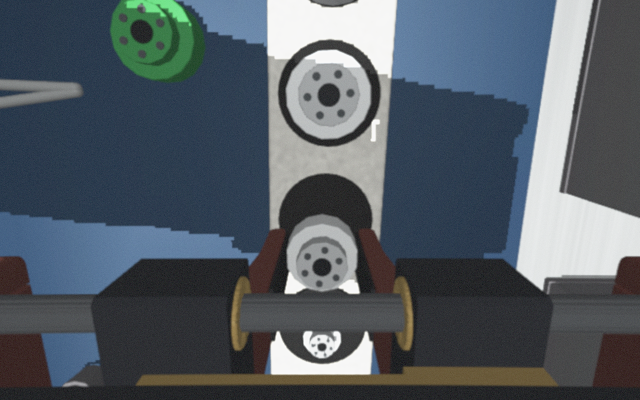

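Request:
{"method": "send_rows", "body": {
  "rows": [
    [0.0008, 0, 0.025, 0, -1],
    [0, 0, 0.01, 0, -1],
    [0, 0, 0.003, 0, -1],
    [0, 0, 0.001, 0, -1],
    [0, 0, 0, 0, -1]
  ]
}}

```text
t: 25.35
ee_pos: [650.5, -73.9, 101.8]
orientation: [2.222, 2.22, 0.001]
ft_force: [-0.4, -0.4, -0.5]
width: 32.4
```

Request:
{"method": "send_rows", "body": {
  "rows": [
    [0, 0, 0.0005, 0, -1],
    [0, 0, 0, 0, -1],
    [0, 0, 0, 0, -1]
  ]
}}

```text
t: 25.65
ee_pos: [650.4, -73.8, 101.2]
orientation: [2.222, 2.22, 0.001]
ft_force: [-0.1, -0.5, -0.6]
width: 32.3
```

Request:
{"method": "send_rows", "body": {
  "rows": [
    [0, 0, 0.0005, 0, -1],
    [0, 0, 0, 0, -1],
    [0, 0, 0, 0, -1]
  ]
}}

```text
t: 25.95
ee_pos: [650.2, -73.8, 100.3]
orientation: [-2.223, -2.22, 0.0]
ft_force: [-0.3, -0.5, -0.1]
width: 32.0
```

Request:
{"method": "send_rows", "body": {
  "rows": [
    [-0.0006, 0, -0.0003, 0, -1],
    [0, 0, 0.0006, 0, -1],
    [0, 0, 0, 0, -1],
    [0, 0, 0, 0, -1]
  ]
}}

```text
t: 26.35
ee_pos: [650.3, -74.5, 100.3]
orientation: [2.222, 2.22, 0.0]
ft_force: [-1.2, 0.5, 4.0]
width: 32.4
```

Request:
{"method": "send_rows", "body": {
  "rows": [
    [0, 0, 0.0003, 0, -1],
    [0, 0, 0, 0, -1],
    [0, 0, 0, 0, -1]
  ]
}}

```text
t: 26.65
ee_pos: [650.3, -74.4, 100.3]
orientation: [2.222, 2.22, 0.0]
ft_force: [-2.2, -0.7, 6.2]
width: 32.0
```

In contact. I'll release, retreat, and move back toward the robot so the top camera has a clear view.

Request:
{"method": "send_rows", "body": {
  "rows": [
    [0, 0, -0.0003, 0, -1],
    [0, 0, 0, 0, 1],
    [0, 0, 0, 0, 1],
    [0, 0, 0, 0, 1],
    [0, 0, 0, 0, 1]
  ]
}}

```text
t: 27.15
ee_pos: [650.1, -74.3, 99.7]
orientation: [-2.222, -2.22, 0.0]
ft_force: [-0.0, -0.2, -0.4]
width: 60.7
```

Request:
{"method": "send_rows", "body": {
  "rows": [
    [0, 0, 0, 0, 1],
    [0, 0, 0, 0, 1],
    [0, 0, -0.02, 0, 1],
    [0, 0, -0.04, 0, 1],
    [0, 0, -0.04, 0, 1]
  ]
}}

```text
t: 27.65
ee_pos: [649.6, -74.3, 200.2]
orientation: [-2.221, -2.219, 0.002]
ft_force: [0.5, -0.1, 0.6]
width: 87.7
```

Request:
{"method": "send_rows", "body": {
  "rows": [
    [0, 0, -0.04, 0, 1],
    [0, 0, -0.04, 0, 1],
    [0, 0, -0.03, 0, 1],
    [0, 0, 0, 0, 1],
    [0, 0, 0, 0, 1]
  ]
}}

```text
t: 28.15
ee_pos: [650.1, -74.4, 310.4]
orientation: [2.222, 2.22, 0.001]
ft_force: [-0.3, 0.8, -1.3]
width: 88.1
```

```bash
python3 s.py; python3 - <<'E'
from h import *
im=get_image("wrist"); cv2.imwrite("pics/w16.png",im["color"])
im=get_image("top"); cv2.imwrite("pics/t16.png",im["color"])
im=get_image("scene"); cv2.imwrite("pics/s16.png",im["color"])
E
```

```text
28.15 [650.1 -74.4 310.4] yaw of tool y -0.001 tilt z [ 1.2e-03 -1.0e-04 -1.0e+00] w 88.1 [-0.3  0.8 -1.3] [-0.13  0.46  1.56  0.    1.13 -0.13]
```

View pics/w16.png

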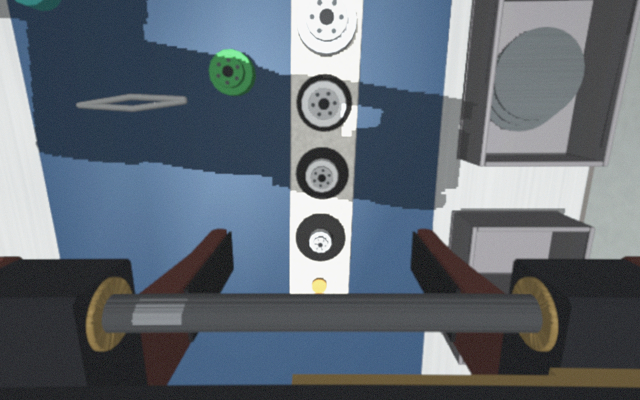

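View pics/s16.png

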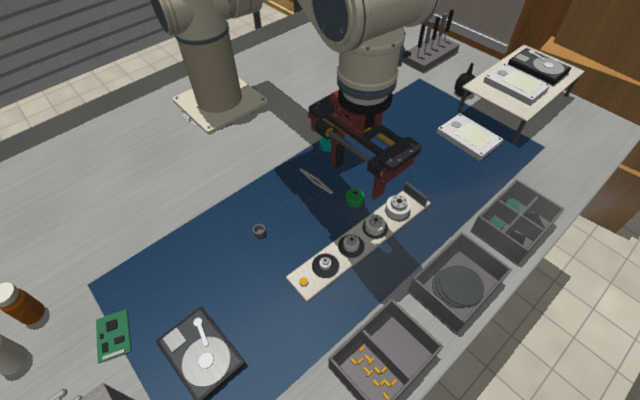

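All four are on their pads in the order a, b, c, d from the stop plate, and the drive hasn't moved. Now I'll check centring with the camera directly above each motor, where height doesn't affect the result. Motor_b is under it now.

```bash
cat > chk.py <<'E'
from h import *
import sys
def chk(x,y,H,D,hc):
    im=get_image("wrist");c=im["color"]
    u,v=proj(im,[[x,y,15+H]])[0].round().astype(int);w=9
    g=c.max(2).astype(int);s=g[v-w:v+w+1,u-w:u+w+1];th=(s.min()+np.median(s))/2
    n,l,st,ce=cv2.connectedComponentsWithStats((s<th).astype(np.uint8));
    j=min(range(1,n),key=lambda k:np.hypot(ce[k][0]-w,ce[k][1]-w)-0.05*st[k,4])
    q=onplane(im,ce[j][0]+u-w,ce[j][1]+v-w,15+H-1)
    cam=ray(im,320,200)[0]
    # pad outer edge: radial scan for dark->bar transition from outside in
    P=[];Cn=[]
    for a in np.arange(0,2*np.pi,.1):
        prof=[]
        rs=np.arange(22,36,.25)
        uv=proj(im,[[x+r*np.cos(a),y+r*np.sin(a),15] for r in rs])
        ok=(uv[:,0]>=0)&(uv[:,0]<639)&(uv[:,1]>=0)&(uv[:,1]<399)
        if not ok.all(): continue
        val=cv2.remap(g.astype(np.float32),uv[:,0].astype(np.float32),uv[:,1].astype(np.float32),cv2.INTER_LINEAR).ravel()
        i=[k for k in range(len(rs)-1) if val[k]<85<=val[k+1]]
        if i: r=rs[i[-1]]; P.append([x+r*np.cos(a),y+r*np.sin(a)])
    P=np.array(P)
    from scipy.optimize import least_squares
    s=least_squares(lambda p:np.linalg.norm(P-p,axis=1)-28.5,[x,y],loss="soft_l1",f_scale=.5)
    print("hub",np.round(q[:2],1),"pad",np.round(s.x,1),len(P),"med res",round(np.median(abs(s.fun)),2),"diff",np.round(q[:2]-s.x,1),"cam-x/y",np.round(cam[:2]-[x,y],0))
E
python3 -c "
from chk import *
chk(652.4,-.3,30,44,20)
chk(650.3,-74.3,25,34,16)
chk(648.3,-148.4,20,24,13)"
```

```text
hub [651.5  -2.2] pad [652.   -0.9] 63 med res 0.61 diff [-0.5 -1.2] cam-x/y [-3. -7.]
hub [649.4 -74.9] pad [650.1 -74.5] 63 med res 0.52 diff [-0.6 -0.4] cam-x/y [-1. 67.]
hub [ 648.  -149.6] pad [ 648.  -148.3] 63 med res 1.04 diff [-0.  -1.3] cam-x/y [  1. 141.]
```

Request:
{"method": "send_rows", "body": {
  "rows": [
    [0.037, 0, 0, 0, 1],
    [0.037, 0, 0, 0, 1],
    [0, 0, 0, 0, 1],
    [0, 0, 0, 0, 1],
    [0, 0, 0, 0, 1]
  ]
}}

```text
t: 28.95
ee_pos: [650.2, -1.0, 309.6]
orientation: [-2.223, -2.22, 0.001]
ft_force: [0.1, -0.1, 0.1]
width: 88.1
```

```bash
python3 -c "
from chk import *
chk(654.5,73.6,36,55,23)
chk(652.4,-.3,30,44,20)
chk(650.3,-74.3,25,34,16)
im=get_image('wrist'); cv2.imwrite('pics/w17.png',cv2.resize(im['color'][20:240,240:420],None,fx=2.7,fy=2.7,interpolation=cv2.INTER_CUBIC))"
```

```text
Traceback (most recent call last):
  File "chk.py", line 24, in chk
    s=least_squares(lambda p:np.linalg.norm(P-p,axis=1)-28.5,[x,y],loss="soft_l1",f_scale=.5)
  File "chk.py", line 24, in <lambda>
    s=least_squares(lambda p:np.linalg.norm(P-p,axis=1)-28.5,[x,y],loss="soft_l1",f_scale=.5)
                                            ~^~
ValueError: operands could not be broadcast together with shapes (0,) (2,)
```

Motor_a hides its pad rim from above, so I'll compare its hub with pad_1 extrapolated from the other pads.

```bash
sed -i 's/^    P=np.array(P)/    if len(P)<10: print("hub only",np.round(q[:2],1)); return\n    P=np.array(P)/' chk.py; python3 -c "
from chk import *
chk(654.5,73.6,36,55,23)
chk(652.4,-.3,30,44,20)
chk(650.3,-74.3,25,34,16)
im=get_image('wrist'); cv2.imwrite('pics/w17.png',cv2.resize(im['color'][20:240,240:420],None,fx=2.7,fy=2.7,interpolation=cv2.INTER_CUBIC))"; python3 s.py
```

```text
hub only [653.9  71.5]
hub [651.5  -2.4] pad [652.1  -1.1] 50 med res 0.42 diff [-0.6 -1.3] cam-x/y [-2. 65.]
hub [649.6 -75.3] pad [650.1 -74.3] 63 med res 1.1 diff [-0.5 -1.1] cam-x/y [ -0. 139.]
29.2 [650.2  -1.2 309.9] yaw of tool y -0.0021 tilt z [-1.e-04 -1.e-04 -1.e+00] w 87.5 [-0.5  0.5 -0.5] [-0.02  0.45  1.56 -0.    1.12 -0.02]
```

View pics/w17.png

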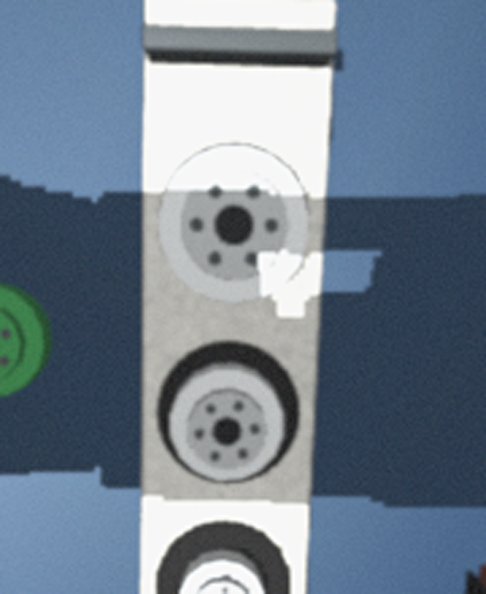

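All motors are within about 1.5 mm of their pad centres, and the arm is clear and open.

```bash
python3 -c "
from h import *
print(ctrl.close_job())"
```

```text
the job is handed in; nothing more can be done
None
```

All four spindle motors are upright on their pads, with the largest (motor_a) next to the stop plate, then b, c and d. I handed the job in at about 29 s. Each one was lowered until the wrist force showed contact (motor_b's was only just starting to show, so I went 0.3 mm further), then released. The gripper ended open and well clear.

- **Centring:** in the last wrist-camera check, b, c and d were about 0.5–1.5 mm from their pad centres, mostly toward the far end of the row. That is within the 2 mm calibration.
- **Motor_a:** it hides its pad's rim from above, so I compared it with the position extrapolated from the other pads, which gave about 1.5 mm off. My direct rim fit failed for it.
- **Surroundings:** the last scene image showed the open drive, both coloured look-alikes and the dark ring where they started. That was by eye, not measured. Wrist forces in the readings stayed below about 7 N.

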